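Bar the mould and start the test

ROBOT

A 7-joint arm with a two-finger parallel gripper is mounted at the origin on the work surface. World frame = base frame: x ahead of the robot, y to its left, z up, the work surface at z = 0. Lengths are in m, angles in degrees, forces in N, time in s.
With the tool pointing down it reaches from about 0.35 to 0.9 m from the base axis. Payload 8.1 kg.
Tool frame: the origin (TCP) lies on the centre line of the jaws, within the pads' length; the fingertips stand ahead of it and the grasp point (between the pads) lies 6 mm ahead of it (bot.finger_overhang is the y of the fingertips in the tool frame, in m); y points along the fingers, z is the direction in which the jaws open and shut, and the axes are right-handed (so a half turn about y gives the same grasp; the last joint's range is limited). The gripper opens to 92 mm and grips with 3 to 60 N. Pads are 19 mm wide; open, the fingers measure 130 mm over their backs; the gripper's body (75 mm by 190 mm) begins 47 mm behind the grasp point.
Start: joints at [-5.879, 24.895, 1.432, 90.138, -0.665, 64.973, -4.303], TCP at [0.625, -0, 0.252] pointing down, gripper open.
Joint ranges: [-149.89, 149.89], [-25.12, 119.58], [-72.63, 75.52], [4.76, 147.25], [-75.54, 255.54], [6.69, 114.76], [-157.13, 157.13]. Speed limits (degrees/s): [127.2, 127.2, 172.46, 172.46, 180, 180, 180].

INTERFACE

Orientations are given as [roll, pitch, yaw] about the fixed x, y, z axes, in that order (R = Rz(yaw) Ry(pitch) Rx(roll)).
In Python, from workcell import bot gives the robot as it stands.
- The arm moves only by the tool drive_tool, never from a script. Its argument "steps" is a list of rows, each an object with "travel": the shift along the tool's x, y, z in mm, a list of three; "angular": the turn, a rotation vector about the tool's x, y, z in rad, a list of three; "grip": the opening in per cent of the stroke, from 0 (shut) to 100 (fully open). In form: [{"travel": [dx, dy, dz], "angular": [ax, ay, az], "grip": grip}, ...]. A call has exactly 8 rows; each row shifts and turns the commanded pose from where the row before left it, along the tool's axes as they then stand; what a row does not reach is not made up. A row lasts 1/8 s, in which the tool goes at most 62.5 mm and 10.7 degrees, less where a joint would pass 70% of its speed; a pose out of reach is approached as far as the arm can. A call is refused whole if a number of a shift passes 62.5 or a number of a turn 0.188, either way. A call with a gripper value outside its range is refused whole. The fingers move at their own pace and stop on an object; "squeeze" is the grip in N (left out, the last holds). Time passes only in rows, so rows that do not move let the fingers close, or fill a call up. It gives the time, the measured TCP pose, the force and the opening at its end, in the units of the state.
- bot.observe(): the state, without advancing time (a new reading comes with each control period).
- bot.read_camera(name): name is "scene" or "side" or "wrist"; returns a dict with "frame" (420x560x3 uint8, red, green, blue), "K" (3x3 intrinsics, pixels), "R" (3x3) and "t" (3): a world point X has camera coordinates R X + t. Camera axes: x right, y down, z forward; pixel columns grow to the right and rows downward; lengths in m; the calibration is good to about 2 mm. The wrist camera is an equidistant fisheye: a pixel r from the principal point sees the ray r / f radians off the axis. A picture is of the moment at which its call begins. There is no depth.
- bot.hand_in(): hands the job in, once; it reports no verdict.
The state is a dict: "time_s": time; "q": joint angles; "joint_velocities": joint speeds; "effort": joint torques, N m; "eef_pos": TCP position; "ee_rot": TCP orientation; "contact_force": force on the tool from outside, world axes, zero at the start; "moment": the same for the moment, N m; "width": finger opening in m.
Only numpy, scipy, OpenCV 4.12 (cv2) and the standard library are available. Lean on these libraries where they do the work, as an engineer would, in place of code of your own. Each camera call takes 0.05 s, during which the arm holds its last target. There are 200 camera calls.

TASK

Draw the retaining bar out of its holder and lay it flat in both saddles of the clamp frame, so that it bridges the mould; set it in, do not drop it. Only once the bar is in and let go, press the controller's keys blue, then white, then green, one at a time, each fully down and let up again. Do not press the red stop key, and leave the tin, the perforated disc and the palette knife where they are.

Things in the scene. Friction and masses are not known exactly. Their poses are not given: they have to be found in the camera images.
- bar: Loose aluminium bar, 230 long x 30 wide x 16 mm thick, 0.2 to 0.45 kg, its middle 50 mm orange. Origin: centre of its underside, x along its length, z up. It starts flat on the bench in the holder, only 51 to 59 mm of its -x end showing, parallel to the holder's x axis within a degree or so.
- bar_center (a point): Centre of the bar's volume (8 mm above its underside); axes as the bar's.
- holder: Fixed wooden bar holder on the robot's right: a low tunnel on the bench, 186 long x 90 wide x 32 mm high. Inside 40 mm wide, 24 mm high, floor = bench, closed at the back. Origin on the bench under the tunnel's middle, x along it from the open mouth (90 mm away at -x) to the closed end.
- holder_mouth (a point): Middle of the tunnel's open mouth, at bench level; axes as the holder's. The bar is drawn out straight along -x and can be lifted only when all of it is out (up to 180 mm of travel).
- frame: Fixed clamp frame: grey plate 120 (x) x 280 (y) x 12 mm with two dark steel saddle blocks along y and a steel mould (100 mm across, top 45 mm above the bench) between them. Origin: centre of the plate's underside, on the bench. The bar lies along the frame's y axis, either way round. The 140 mm between the saddles are free for the fingers.
- frame_seat (a point): Midway between the saddles at seat height, 70 mm above the bench; axes as the frame's. The seats span y = 70 to 120 mm on each side. Blue cheeks and end stops, 22 mm above the seats, leave a channel 40 mm wide in x and 240 mm long in y: 5 mm of play all round, no room for fingers at the bar's ends. The laid bar's centre is 8 mm above this point.
- console: Fixed grey controller box 175 (x) x 130 (y) x 34 mm high on the bench, on the robot's left, with a green display on its far (+x) part and four keys on a black field on top, in a square of 60 mm pitch; the colours change places from run to run. Origin on the bench, 5 mm towards -x from the middle of the box.
- key_blue (a joint): Travel of the blue key in m: 0 = up (rest), 0.006 = fully down. A round blue push key, 28 mm across, on a spring that brings it back up: it takes about 1.5 N to start and 5 N to be fully down. First key of the sequence. 0.0045 or more counts as pressed; below 0.002 it is up.
- key_blue_top (a point): Centre of the top face of the blue key when read: about 52 mm above the bench when the key is up (6 mm above its steel collar, 44 mm across, which is fixed). Pressed straight down.
- key_white (a joint): Travel of the white key in m: 0 = up (rest), 0.006 = fully down. A round white push key, 28 mm across, on a spring that brings it back up: it takes about 1.5 N to start and 5 N to be fully down. Second key of the sequence. 0.0045 or more counts as pressed; below 0.002 it is up.
- key_white_top (a point): Centre of the top face of the white key when read: about 52 mm above the bench when the key is up (6 mm above its steel collar, 44 mm across, which is fixed). Pressed straight down.
- key_green (a joint): Travel of the green key in m: 0 = up (rest), 0.006 = fully down. A round green push key, 28 mm across, on a spring that brings it back up: it takes about 1.5 N to start and 5 N to be fully down. Third and last key of the sequence. 0.0045 or more counts as pressed; below 0.002 it is up.
- key_green_top (a point): Centre of the top face of the green key when read: about 52 mm above the bench when the key is up (6 mm above its steel collar, 44 mm across, which is fixed). Pressed straight down.
- key_red (a joint): Travel of the red key in m: 0 = up (rest), 0.006 = fully down. A round red push key, 28 mm across, on a spring that brings it back up: it takes about 1.5 N to start and 5 N to be fully down. The stop key, not to be pressed. 0.0045 or more counts as pressed; below 0.002 it is up.
- key_red_top (a point): Centre of the top face of the red key when read: about 52 mm above the bench when the key is up (6 mm above its steel collar, 44 mm across, which is fixed). Pressed straight down.
- tin: Bystander: closed metal sample tin, 60 mm across, 45 mm high, loose on the bench. Origin at the centre of its underside.
- disc: Bystander: dark steel perforated disc with rust-coloured holes, 70 mm across, 10 mm thick, loose on the bench. Origin at the centre of its underside.
- knife: Bystander: palette knife (spatula) about 200 mm long with a yellow handle, lying on the bench beyond the controller. Origin at the middle of its length on the underside, x along its length.
Things that resemble listed ones, but are neither listed nor needed, are in the scene too. Several things look just like the bar: the one meant starts farthest to the robot's right.

How it is judged (in metres and radians):
On the way, in this order (a step that is already met when the one before it is completed fails the run):
1. the bar lies flat in both saddles and is let go (z of bar_center in the frame of frame_seat between 0.004 and 0.012 m and x of bar_center in the frame of frame_seat between -0.008 and 0.008 m and y of bar_center in the frame of frame_seat between -0.009 and 0.009 m and angle between the z axis of bar and the z axis of frame, either way round below 0.06 rad and angle between the x axis of bar and the y axis of frame, either way round below 0.1 rad and contact force between the fingers and bar below 0.3 N and linear speed of bar below 0.03 m/s), for 0.2 s.
2. the blue key is pressed, the others being up (value of joint key_blue above 0.0045 m and z of bar_center in the frame of frame_seat between 0.004 and 0.012 m and x of bar_center in the frame of frame_seat between -0.008 and 0.008 m and y of bar_center in the frame of frame_seat between -0.009 and 0.009 m and angle between the z axis of bar and the z axis of frame, either way round below 0.06 rad and angle between the x axis of bar and the y axis of frame, either way round below 0.1 rad and value of joint each of key_white, key_green, key_red below 0.002 m), for 0.04 s.
3. the white key is pressed, the others being up (value of joint key_white above 0.0045 m and z of bar_center in the frame of frame_seat between 0.004 and 0.012 m and x of bar_center in the frame of frame_seat between -0.008 and 0.008 m and y of bar_center in the frame of frame_seat between -0.009 and 0.009 m and angle between the z axis of bar and the z axis of frame, either way round below 0.06 rad and angle between the x axis of bar and the y axis of frame, either way round below 0.1 rad and value of joint each of key_blue, key_green, key_red below 0.002 m), for 0.04 s.
4. the green key is pressed, the others being up (value of joint key_green above 0.0045 m and z of bar_center in the frame of frame_seat between 0.004 and 0.012 m and x of bar_center in the frame of frame_seat between -0.008 and 0.008 m and y of bar_center in the frame of frame_seat between -0.009 and 0.009 m and angle between the z axis of bar and the z axis of frame, either way round below 0.06 rad and angle between the x axis of bar and the y axis of frame, either way round below 0.1 rad and value of joint each of key_blue, key_white, key_red below 0.002 m), for 0.04 s.
At the end, for the whole second after the job is handed in: The bar rests in both saddles (centre 8 +- 4 mm above the seats, within 8 mm of the middle across, 9 mm along; level within 0.06 rad, along the frame within 0.1 rad), let go, at rest; all four keys up (under 2 mm); tin, disc and knife within 20 mm of their starts (z of bar_center in the frame of frame_seat between 0.004 and 0.012 m and x of bar_center in the frame of frame_seat between -0.008 and 0.008 m and y of bar_center in the frame of frame_seat between -0.009 and 0.009 m and angle between the z axis of bar and the z axis of frame, either way round below 0.06 rad and angle between the x axis of bar and the y axis of frame, either way round below 0.1 rad and linear speed of bar below 0.03 m/s and value of joint each of key_blue, key_white, key_green, key_red below 0.002 m and distance of each of tin, disc, knife from where it was at the start of the episode below 0.02 m); the robot touches nothing.
It fails at once if a key is pressed (more than 3 mm) while the bar is not lying in the saddles (value of joint any of key_blue, key_white, key_green, key_red above 0.003 m and not (z of bar_center in the frame of frame_seat between 0.004 and 0.012 m and x of bar_center in the frame of frame_seat between -0.008 and 0.008 m and y of bar_center in the frame of frame_seat between -0.009 and 0.009 m and angle between the z axis of bar and the z axis of frame, either way round below 0.06 rad and angle between the x axis of bar and the y axis of frame, either way round below 0.1 rad)).
It fails at once if the red stop key is pressed (more than 3 mm) (value of joint key_red above 0.003 m).
It fails at once if two keys are pressed together (both more than 3 mm) (value of joint each of key_blue, key_white above 0.003 m or value of joint each of key_blue, key_green above 0.003 m or value of joint each of key_blue, key_red above 0.003 m or value of joint each of key_white, key_green above 0.003 m or value of joint each of key_white, key_red above 0.003 m or value of joint each of key_green, key_red above 0.003 m).
It fails at once if the bar is dropped (falling free of the fingers faster than 0.5 m/s) (linear speed of bar above 0.5 m/s and contact force between the fingers and bar below 0.3 N).
It fails at once if the tin, the disc or the knife is moved more than 20 mm (distance of any of tin, disc, knife from where it was at the start of the episode above 0.02 m).
It also fails if it takes over 67 s, if anything falls off the work surface, if the arm or the gripper's body presses on something with over 40 N, if the wrist force passes 120 N, or if a joint passes its speed limit or range.

## Working session

There is one attempt and no reset: what is moved stays moved. The work goes in short steps, Python scripts to look and compute and a tool call to move; the robot and the scene stay as the last step left them, time stands still between calls to the robot, and variables do not carry over. Pictures are saved under pics/ and viewed, about 8 in all and at most 12, crops included, and the job is handed in when it is done.

Besides the shell and the picture viewer there is one more tool, called after "Emit:" as a command line: name --argument value ..., lists and objects as JSON in quotes. drive_tool: Moves the arm, as the interface text tells. Its arguments: {"type":"object","properties":{"steps":{"type":"array"},"squeeze":{"type":"number"}},"required":["steps"]}

```bash
mkdir -p pics
python3 - <<'E'
from workcell import bot
import cv2
s=bot.observe();print(s, bot.finger_overhang)
for n in("scene","side"):
    c=bot.read_camera(n);cv2.imwrite(f"pics/{n}0.png",cv2.resize(c["frame"][:,:,::-1],None,fx=1.42,fy=1.42,interpolation=cv2.INTER_CUBIC))
    print(n,c["K"].tolist(),c["R"].tolist(),c["t"].tolist())
c=bot.read_camera("wrist");print(c["K"].tolist(),c["R"].tolist(),c["t"].tolist());cv2.imwrite("pics/wrist0.png",c["frame"][:,:,::-1])
E
```

```text
{'time_s': 0.0, 'q': array([-5.87771383, 24.93619478,  1.42977798, 90.18912392, -0.66323659,
       64.97237312, -4.30237397]), 'joint_velocities': array([ 0.00517861, -0.04574025,  0.05929777,  0.02688728, -0.07749909,
       -0.06287693,  0.08726246]), 'effort': array([ 3.89017032e-04, -6.67853522e+01,  9.84863900e-01, -3.14464223e+01,
       -6.05165795e-02,  4.27553023e-02,  1.12382318e-04]), 'eef_pos': array([ 6.24532067e-01, -5.95232529e-05,  2.50947360e-01]), 'ee_rot': array([-9.00889657e+01, -8.93445394e-03, -9.00027271e+01]), 'contact_force': array([-0.29080235,  0.84869904, -0.21074822]), 'moment': array([-0.0065916 , -0.01350501,  0.02662273]), 'width': 0.09184872550000348} 0.025
scene [[383.49587695582306, 0.0, 284.4458468592209], [0.0, 383.49587695582306, 208.15161620514135], [0.0, 0.0, 1.0]] [[-0.21328980763764996, 0.976923577080614, 0.011304092263972797], [0.7366425236351466, 0.168408542157345, -0.6549781334524692], [-0.6417672867405575, -0.13137308503820663, -0.7555632747806152]] [0.13408925748799433, -0.27939084390686014, 1.276789497525382]
side [[406.56353683050975, 0.0, 286.4156750886822], [0.0, 406.56353683050975, 208.60286682798906], [0.0, 0.0, 1.0]] [[-0.8927414894482262, -0.4505074822839, 0.007459317930238263], [-0.2740183389683675, 0.5297137144754275, -0.8026937962919994], [0.3576682582041347, -0.7186420451816515, -0.5963447224302009]] [0.3959313182424123, 0.20598276149555755, 0.9002093730182705]
[[325.19226210127806, 0.0, 278.65327041273616], [0.0, 325.19226210127806, 211.14760645169372], [0.0, 0.0, 1.0]] [[0.999998391884041, 0.0002785737479650467, -0.0017716167760809122], [0.0008027209425869785, -0.9529067316944484, 0.30326245453483985], [-0.001603704593333505, -0.303263388967535, -0.952905422926906]] [-0.6243423620005003, -0.0389047467509625, 0.3915998599634249]
```

View pics/scene0.png

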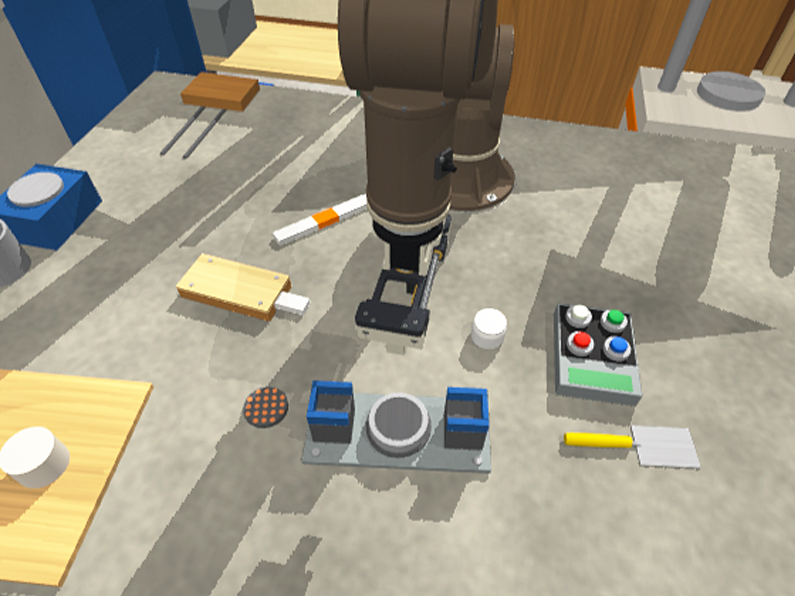

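View pics/side0.png

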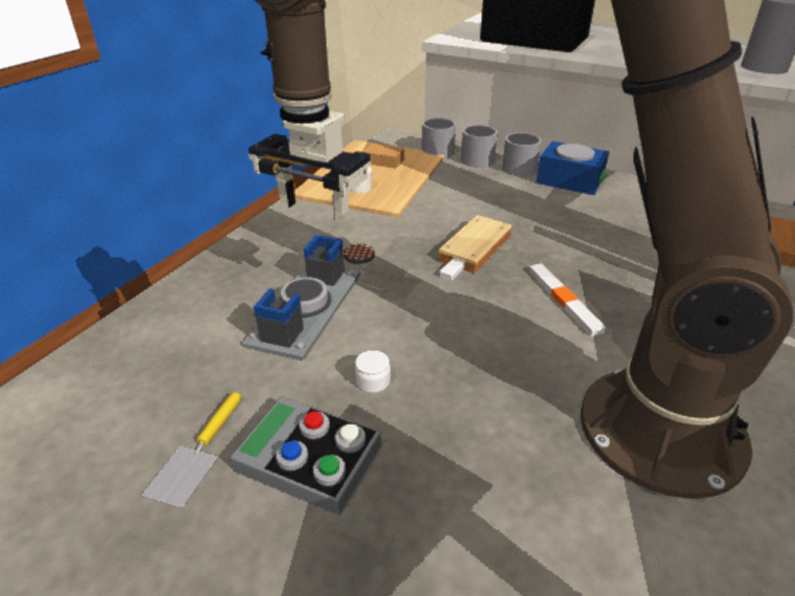

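```bash
cat > h.py <<'E'
import numpy as np
from workcell import bot
def ray(c,uv,fish=False):
    K=c["K"];d=np.array([(uv[0]-K[0,2])/K[0,0],(uv[1]-K[1,2])/K[1,1],1.])
    if fish:
        r=np.hypot(d[0],d[1]);d=np.array([d[0]/r*np.sin(r),d[1]/r*np.sin(r),np.cos(r)]) if r>0 else d
    R=np.array(c["R"]);return -R.T@c["t"],R.T@d
def world(c,uv,z,fish=False):
    o,d=ray(c,uv,fish);return o+d*(z-o[2])/d[2]
E
python3 - <<'E'
from h import *
P={"scene":dict(h=[(203,255),(291,280),(271,312),(178,289),.032],barend=[(309,299),(304,313),.016],sL=[(312,383),(352,382),(354,412),(308,412),.092],sR=[(446,390),(487,390),(489,422),(447,420),.092],plate=[(303,462),(490,470),.012],mould=[(399,421),.045],keysWGRB=[(578,313),(616,317),(581,340),(619,345),.052],tin=[(490,320),.045],disc=[(266,405),.01]),
"side":dict(h=[(475,216),(512,232),(474,266),(440,248),.032],keysWGRB=[(350,432),(328,464),(314,419),(291,450),.052],barend=[(441,271),(454,276),.016],sR=[(257,294),(277,288),(300,302),(278,317),.092])}
for n in P:
    c=bot.read_camera(n)
    for k,v in P[n].items(): print(n,k,*[(np.round(world(c,np.array(p)/1.42,v[-1])[:2]*1000)).astype(int).tolist() for p in v[:-1]])
E
```

```text
scene h [403, -447] [428, -259] [508, -267] [495, -452]
scene barend [452, -218] [485, -216]
scene sL [665, -131] [650, -74] [697, -58] [711, -121]
scene sR [633, 63] [620, 121] [671, 130] [681, 72]
scene plate [751, -125] [703, 145]
scene mould [672, 2]
scene keysWGRB [407, 259] [402, 323] [465, 265] [462, 326]
scene tin [451, 113]
scene disc [673, -215]
side h [488, -450] [385, -418] [411, -247] [503, -279]
side keysWGRB [402, 263] [399, 324] [461, 267] [458, 328]
side barend [474, -220] [442, -216]
side sR [690, 100] [670, 69] [609, 85] [618, 136]
```

Emit:
drive_tool --steps '[{"travel":[25,0,-15],"angular":[0,0,0],"grip":100},{"travel":[40,0,-27],"angular":[0,0,0],"grip":100},{"travel":[40,0,-27],"angular":[0,0,0],"grip":100},{"travel":[40,10,-27],"angular":[0,0,0],"grip":100},{"travel":[40,20,-27],"angular":[0,0,0],"grip":100},{"travel":[35,20,-25],"angular":[0,0,0],"grip":100},{"travel":[15,0,-12],"angular":[0,0.1,0],"grip":100},{"travel":[0,0,0],"angular":[0,0,0],"grip":100}]'

```text
time_s: 1.25
eef_pos: [0.4641, -0.2363, 0.2017]
ee_rot: [-90.0, -0.0, -95.9]
contact_force: [0.3, 1.3, -0.1]
width: 0.0915
```

Run:
```python
from h import *
import cv2
c=bot.read_camera("wrist");s=bot.observe();print(s["eef_pos"],s["ee_rot"],s["time_s"])
cv2.imwrite("pics/w1.png",cv2.resize(c["frame"][:,:,::-1],None,fx=1.42,fy=1.42,interpolation=cv2.INTER_CUBIC))
```

```text
[ 0.4652099  -0.23496462  0.20192025] [-8.99723089e+01  6.06898421e-03 -9.56757080e+01] 1.3
```

View pics/w1.png

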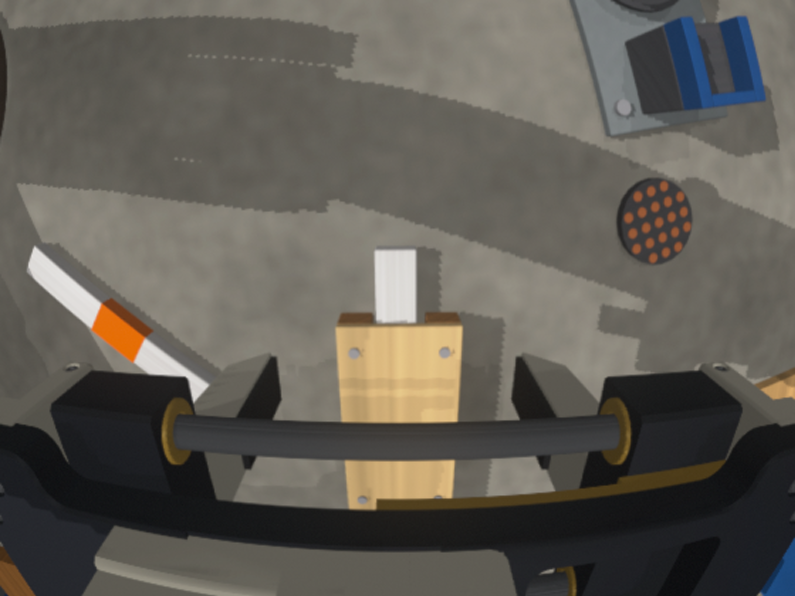

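Run:
```python
from h import *
c=bot.read_camera("wrist")
for p,z in [((375,249),.016),((415,249),.016),((377,322),.016),((417,321),.016),((336,325),.032),((462,325),.032),((350,500),.032),((455,500),.032),((655,221),.01)]:
    print(p,np.round(world(c,np.array(p)/1.42,z,True)*1000,1))
# bar edges and holder seen in scene/side: reprojection
```

```text
(375, 249) [ 452.8 -215.6   16. ]
(415, 249) [ 480.8 -218.4   16. ]
(377, 322) [ 448.2 -270.1   16. ]
(417, 321) [ 477.6 -272.2   16. ]
(336, 325) [ 420.4 -263.7   32. ]
(462, 325) [ 508.8 -272.5   32. ]
(350, 500) [ 406.9 -426.2   32. ]
(455, 500) [ 497.3 -435.7   32. ]
(655, 221) [ 673.1 -211.6   10. ]
```

Emit:
drive_tool --steps '[{"travel":[3,20,0],"angular":[0,-0.015,0],"grip":100},{"travel":[0,35,0],"angular":[0,0,0],"grip":80},{"travel":[0,40,0],"angular":[0,0,0],"grip":70},{"travel":[0,38,0],"angular":[0,0,0],"grip":70},{"travel":[0,25,0],"angular":[0,0,0],"grip":70},{"travel":[0,15,0],"angular":[0,0,0],"grip":70},{"travel":[0,0,0],"angular":[0,0,0],"grip":50},{"travel":[0,0,0],"angular":[0,0,0],"grip":40}]' --squeeze 35

```text
time_s: 2.35
eef_pos: [0.4656, -0.238, 0.0296]
ee_rot: [-89.9, -0.0, -94.8]
contact_force: [-0.6, 0.6, 0.5]
width: 0.0489
```

Emit:
drive_tool --steps '[{"travel":[0,0,0],"angular":[0,0,0],"grip":0},{"travel":[0,0,0],"angular":[0,0,0],"grip":0},{"travel":[0,0,0],"angular":[0,0,0],"grip":0},{"travel":[0,0,0],"angular":[0,0,0],"grip":0},{"travel":[0,0,0],"angular":[0,0,0],"grip":0},{"travel":[-5,0,0],"angular":[0,0,0],"grip":0},{"travel":[-10,0,0],"angular":[0,0,0],"grip":0},{"travel":[-10,0,0],"angular":[0,0,0],"grip":0}]'

```text
time_s: 3.35
eef_pos: [0.4676, -0.2143, 0.0294]
ee_rot: [-89.9, -0.1, -94.9]
contact_force: [-1.0, -5.4, 3.4]
width: 0.0295
```

Emit:
drive_tool --steps '[{"travel":[-18,0,0],"angular":[0,0,0],"grip":0},{"travel":[-25,0,0],"angular":[0,0,0],"grip":0},{"travel":[-25,0,0],"angular":[0,0,0],"grip":0},{"travel":[-25,0,0],"angular":[0,0,0],"grip":0},{"travel":[-25,0,0],"angular":[0,0,0],"grip":0},{"travel":[-25,0,0],"angular":[0,0,0],"grip":0},{"travel":[-18,0,0],"angular":[0,0,0],"grip":0},{"travel":[-7,0,0],"angular":[0,0,0],"grip":0}]'

```text
time_s: 4.35
eef_pos: [0.4819, -0.0458, 0.0294]
ee_rot: [-89.9, -0.1, -94.9]
contact_force: [0.3, -8.4, 7.4]
width: 0.0298
```

Emit:
drive_tool --steps '[{"travel":[0,0,0],"angular":[0,0,0],"grip":0},{"travel":[0,0,0],"angular":[0,0,0],"grip":30},{"travel":[0,0,0],"angular":[0,0,0],"grip":70},{"travel":[0,0,0],"angular":[0,0,0],"grip":80},{"travel":[0,-30,0],"angular":[0,0,0],"grip":80},{"travel":[0,-55,0],"angular":[0,0,0],"grip":80},{"travel":[0,-55,0],"angular":[0,0,0],"grip":80},{"travel":[0,-20,0],"angular":[0,0,0],"grip":80}]'

```text
time_s: 5.35
eef_pos: [0.4823, -0.0457, 0.1918]
ee_rot: [-89.7, 0.0, -94.9]
contact_force: [0.4, 0.1, -0.7]
width: 0.0727
```

Run:
```python
from h import *
import cv2
s=bot.observe();print(s["eef_pos"],s["ee_rot"],s["time_s"])
c=bot.read_camera("wrist");a=c["frame"]
b=bot.read_camera("scene")["frame"]
cv2.imwrite("pics/w2.png",np.hstack([cv2.resize(x[:,:,::-1],(400,300),interpolation=cv2.INTER_AREA) for x in (a,b)]))
# orange blobs in scene + wrist
for n in("scene","side"):
    d=bot.read_camera(n);h=cv2.cvtColor(d["frame"],cv2.COLOR_RGB2HSV)
    m=cv2.inRange(h,(5,200,150),(16,255,255));N,l,st,ce=cv2.connectedComponentsWithStats(m)
    for i in range(1,N):
        if st[i,4]>60: print(n,st[i],np.round(world(d,ce[i],.016)*1000))
```

```text
[ 0.48229124 -0.0456885   0.19181439] [-8.97446968e+01  3.90604606e-02 -9.48775531e+01] 5.35
scene [441  62   8  30 156] [-361.  399.   16.]
scene [233 216  21  16 228] [ 477. -142.   16.]
side [293 201  15  10  87] [ 470. -139.   16.]
side [389 202  16  11  91] [ 222. -258.   16.]
```

View pics/w2.png

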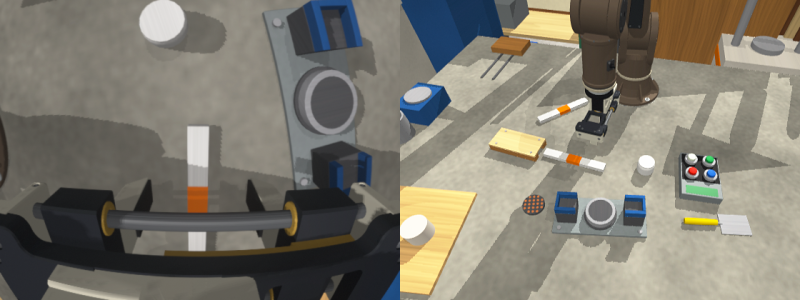

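Run:
```python
from h import *
import cv2
a=bot.read_camera("wrist")["frame"][0:285,350:540]
b=bot.read_camera("scene")["frame"][262:337,210:350]
d=bot.read_camera("side")["frame"][160:255,165:260]
A=cv2.resize(a,(380,570),interpolation=cv2.INTER_CUBIC)
B=cv2.resize(b,(420,225),interpolation=cv2.INTER_CUBIC);D=cv2.resize(d,(345,345),interpolation=cv2.INTER_CUBIC)
D=np.pad(D,((0,0),(0,75),(0,0)))
cv2.imwrite("pics/f3.png",np.hstack([A,np.vstack([B,D])])[:,:,::-1])
```

```text
(no output)
```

View pics/f3.png

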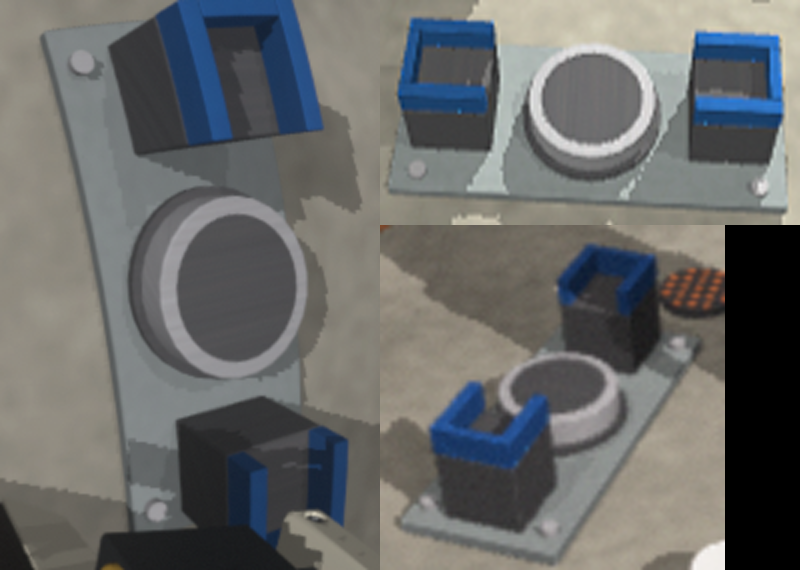

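Run:
```python
from h import *
w=bot.read_camera("wrist");s=bot.read_camera("scene");d=bot.read_camera("side")
W=lambda p,z:world(w,(350+p[0]/2,p[1]/2),z,True)[:2]*1000
S=lambda p,z:world(s,(210+(p[0]-380)/3,262+p[1]/3),z)[:2]*1000
D=lambda p,z:world(d,(165+(p[0]-380)/3.632,160+(p[1]-225)/3.632),z)[:2]*1000
for p in [(190,142),(230,137),(282,132),(322,128),(158,12)]: print("W+y",p,W(p,.092).round(1))
print("mould",W((234,287),.045).round(1),S((592,98),.045).round(1),D((559,390),.045).round(1))
for p in [(42,35),(80,180),(110,330),(128,470)]: print("plate -x edge",W(p,.012).round(1))
print("bolts W",W((82,62),.014).round(1),W((157,511),.014).round(1),"S",S((417,168),.014).round(1),S((761,186),.014).round(1),"D",D((680,343),.014).round(1),D((549,526),.014).round(1),D((428,502),.014).round(1))
print("plate S",S((389,190),.012).round(1),S((787,208),.012).round(1))
for p in [(407,20),(494,22),(488,108),(400,108),(697,34),(778,35),(782,124),(694,120)]: print("S sad",p,S(p,.092).round(1))
```

```text
W+y (190, 142) [614.3  62.8]
W+y (230, 137) [633.   65.9]
W+y (282, 132) [659.6  70.1]
W+y (322, 128) [682.2  74.1]
W+y (158, 12) [606.1 113.9]
mould [663.    0.7] [668.5  -0. ] [661.2   5.1]
plate -x edge [583.  124.3]
plate -x edge [595.9  51.2]
plate -x edge [609.5 -23.9]
plate -x edge [ 622.6 -101.1]
bolts W [601.4 110.4] [ 642.1 -127.4] S [ 732.6 -111.9] [692.8 126.8] D [ 638.  -128.3] [601.8 107.6] [693.  125.7]
plate S [ 751.5 -126.3] [703.9 146.5]
S sad (407, 20) [ 662.8 -133.3]
S sad (494, 22) [651.1 -73.9]
S sad (488, 108) [715.2 -59.8]
S sad (400, 108) [ 727.9 -116.1]
S sad (697, 34) [629.5  65.3]
S sad (778, 35) [618.  120.1]
S sad (782, 124) [684.3 130.5]
S sad (694, 120) [694.1  73.9]
```

Emit:
drive_tool --steps '[{"travel":[35,0,-1],"angular":[0,0,0],"grip":75},{"travel":[40,0,0],"angular":[0,0,0],"grip":70},{"travel":[20,30,0],"angular":[0,0,0],"grip":70},{"travel":[0,45,0],"angular":[0,0,0],"grip":70},{"travel":[0,45,0],"angular":[0,0,0],"grip":70},{"travel":[0,30,0],"angular":[0,0,0],"grip":70},{"travel":[0,12,0],"angular":[0,0,0],"grip":60},{"travel":[0,0,0],"angular":[0,0,0],"grip":40}]'

```text
time_s: 6.85
eef_pos: [0.4725, -0.1404, 0.0267]
ee_rot: [-90.0, 0.0, -94.9]
contact_force: [-0.4, -0.1, -0.0]
width: 0.0497
```

Emit:
drive_tool --steps '[{"travel":[0,0,0],"angular":[0,0,0],"grip":0},{"travel":[0,0,0],"angular":[0,0,0],"grip":0},{"travel":[0,0,0],"angular":[0,0,0],"grip":0},{"travel":[0,0,0],"angular":[0,0,0],"grip":0},{"travel":[0,0,0],"angular":[0,0,0],"grip":0},{"travel":[0,-10,0],"angular":[0,0,0],"grip":0},{"travel":[0,-30,0],"angular":[0,0,0],"grip":0},{"travel":[0,-30,0],"angular":[0,0,0],"grip":0}]' --squeeze 40

```text
time_s: 7.85
eef_pos: [0.4712, -0.1401, 0.0975]
ee_rot: [-90.1, 0.0, -94.9]
contact_force: [0.8, 0.3, -3.5]
width: 0.0296
```

Emit:
drive_tool --steps '[{"travel":[0,-25,0],"angular":[0,-0.063,0],"grip":0},{"travel":[0,-25,0],"angular":[0,-0.127,0],"grip":0},{"travel":[0,0,0],"angular":[0,-0.063,0],"grip":0},{"travel":[-15,0,30],"angular":[0,0,0],"grip":0},{"travel":[-30,0,60],"angular":[0,0,0],"grip":0},{"travel":[-30,0,60],"angular":[0,0,0],"grip":0},{"travel":[-22,0,45],"angular":[0,0,0],"grip":0},{"travel":[-9,0,20],"angular":[0,0,0],"grip":0}]'

```text
time_s: 8.85
eef_pos: [0.6602, -0.0019, 0.1463]
ee_rot: [-90.0, 0.1, -80.2]
contact_force: [-0.1, -1.1, -4.6]
width: 0.0296
```

Run:
```python
from h import *
import cv2
c=bot.read_camera("wrist");s=bot.observe();print(s["eef_pos"],s["ee_rot"],s["time_s"],s["contact_force"])
a=c["frame"]
b=bot.read_camera("scene")["frame"][230:340,200:365]
A=cv2.resize(a[:,:,:],(533,400),interpolation=cv2.INTER_CUBIC)
cv2.imwrite("pics/w4.png",cv2.resize(a[60:360,120:460],(800,706)[:2] if 0 else (680,600),interpolation=cv2.INTER_CUBIC)[:,:,::-1])
```

```text
[ 0.66155655 -0.00071538  0.14628888] [-8.99409916e+01  8.57361030e-02 -8.01326440e+01] 8.9 [ 3.8933533   2.81599681 -4.1695131 ]
```

View pics/w4.png

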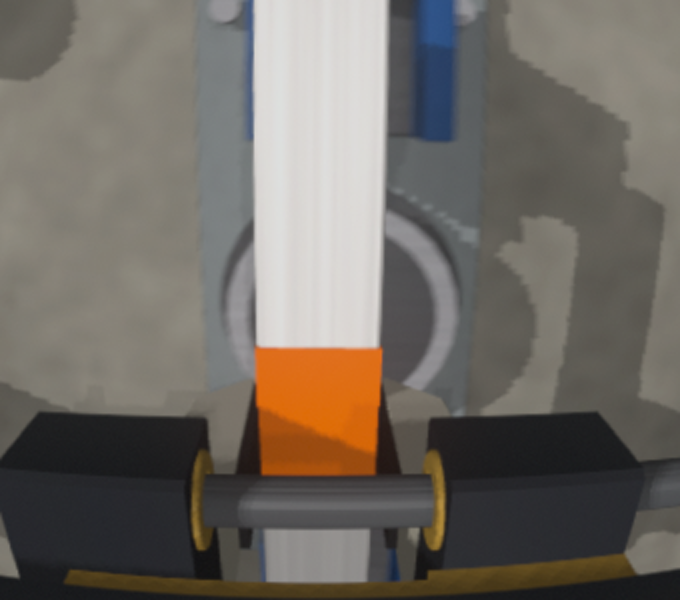

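Run:
```python
from h import *
import cv2
c=bot.read_camera("wrist")
W=lambda p,z:world(c,(120+p[0]/2,60+p[1]/2),z,True)[:2]*1000
for p,z in [((254,138),.1356),((387,138),.1356),((257,340),.1356),((382,340),.1356),((319,347),.1356),((319,474),.1356),((249,138),.092),((454,138),.092),((342,270),.045)]: print(p,z,W(p,z).round(1))
cv2.imwrite("pics/w5.png",cv2.resize(c["frame"][:150,180:380],(800,600),interpolation=cv2.INTER_CUBIC)[:,:,::-1])
```

```text
(254, 138) 0.1356 [633.8  68.3]
(387, 138) 0.1356 [662.5  73.3]
(257, 340) 0.1356 [641.4  21.8]
(382, 340) 0.1356 [670.6  26.8]
(319, 347) 0.1356 [656.2  22.5]
(319, 474) 0.1356 [662.3 -12.5]
(249, 138) 0.092 [628.6  65. ]
(454, 138) 0.092 [686.6  75.6]
(342, 270) 0.045 [665.6  19.1]
```

View pics/w5.png

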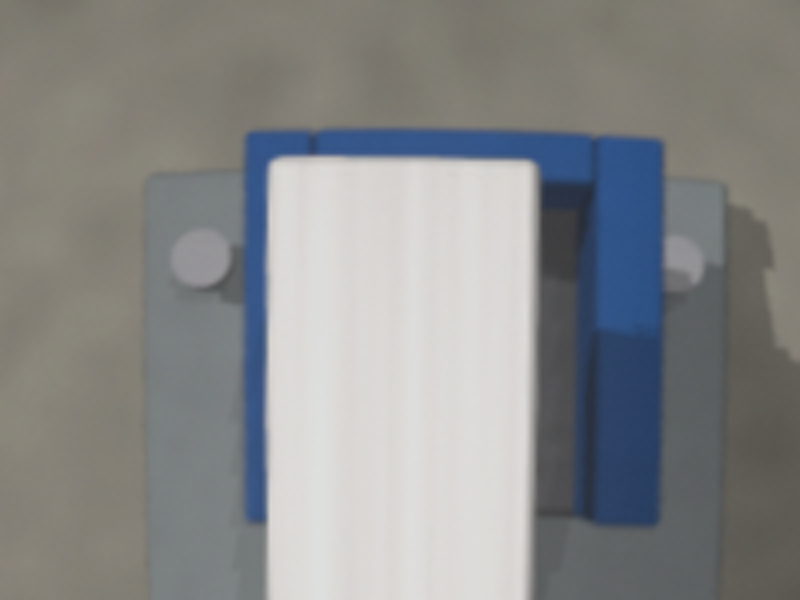

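Run:
```python
from h import *
c=bot.read_camera("wrist");s=bot.observe();print(s["eef_pos"],s["ee_rot"][2])
W=lambda p,z:world(c,(180+p[0]/4,p[1]/4),z,True)[:2]*1000
th=np.radians(9.6);ex=np.array([np.cos(th),np.sin(th)]);ey=np.array([-ex[1],ex[0]])
P=lambda p,z:np.round([W(p,z)@ex,W(p,z)@ey],1)
print("coords along frame axes (ex,ey); TCP",s["eef_pos"][:2]*1000@ex,s["eef_pos"][:2]*1000@ey)
for n,p,z in [("bar end L",(268,158),.1356),("bar end R",(538,160),.1356),("bar low L",(268,520),.1356),("bar low R",(534,520),.1356),("ch outL",(247,520),.092),("ch outR",(658,523),.092),("outL far",(247,133),.092),("outR far",(662,140),.092),("inL",(312,150),.092),("inR",(594,165),.092),("inR near",(592,500),.092),("stop inner",(565,182),.092),("seat end",(555,514),.07),("boltL",(201,258),.016),("boltR",(682,262),.016)]: print(n,P(p,z))
```

```text
[ 0.65798316 -0.00538577  0.1462274 ] -80.35675505812975
coords along frame axes (ex,ey); TCP 647.8706110010443 -115.04137801468208
bar end L [6.349e+02 2.000e-01]
bar end R [6.641e+02 1.000e-01]
bar low L [634.8 -40.4]
bar low R [664.  -40.3]
ch outL [627.5 -42.8]
ch outR [686.6 -42.7]
outL far [627.6  13.9]
outR far [686.6  14. ]
inL [636.9  11.1]
inR [676.7   9.5]
inR near [676.9 -39.6]
stop inner [672.6   6.7]
seat end [674.2 -42.9]
boltL [609.8   6.6]
boltR [705.9   7.1]
```

Emit:
drive_tool --steps '[{"travel":[-1,0,3.5],"angular":[0,0,0],"grip":0},{"travel":[-1.3,0,4],"angular":[0,0,0],"grip":0},{"travel":[0,6,0],"angular":[0,0,0],"grip":0},{"travel":[0,10,0],"angular":[0,0,0],"grip":0},{"travel":[0,4,0],"angular":[0,0,0],"grip":0},{"travel":[0,0,0],"angular":[0,0,0],"grip":0},{"travel":[0,0,0],"angular":[0,0,0],"grip":0},{"travel":[0,0,0],"angular":[0,0,0],"grip":0}]'

```text
time_s: 10.05
eef_pos: [0.6661, -0.0017, 0.1271]
ee_rot: [-90.0, -0.0, -80.4]
contact_force: [-0.2, 0.9, -3.7]
width: 0.0295
```

Run:
```python
from h import *
import cv2
s=bot.observe();print(s["eef_pos"],s["ee_rot"],s["time_s"],s["contact_force"])
c=bot.read_camera("wrist")
A=cv2.resize(c["frame"][:150,200:360],(480,450),interpolation=cv2.INTER_CUBIC)
b=bot.read_camera("side")["frame"][150:260,160:265]
B=cv2.resize(b,(315,330),interpolation=cv2.INTER_CUBIC);B=np.pad(B,((0,120),(0,0),(0,0)))
cv2.imwrite("pics/w6.png",np.hstack([A,B])[:,:,::-1])
```

```text
[ 0.66608155 -0.00172319  0.12706223] [-8.99687977e+01 -4.98513282e-03 -8.03801332e+01] 10.05 [-0.24315142  0.92921822 -3.73986361]
```

View pics/w6.png

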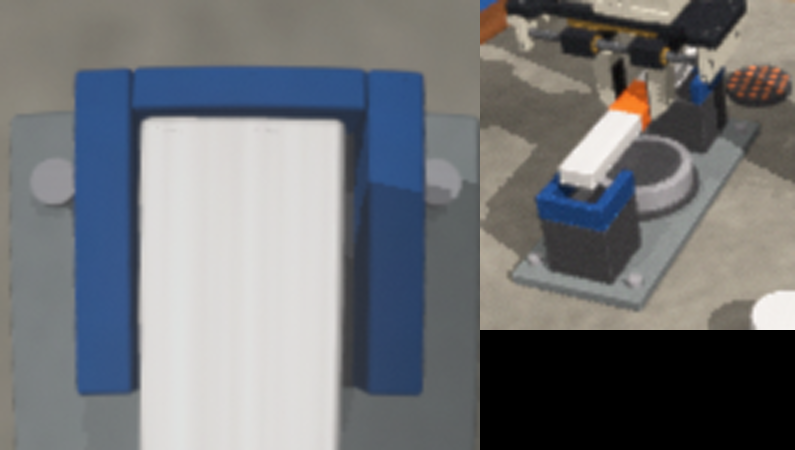

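Run:
```python
from h import *
c=bot.read_camera("wrist")
W=lambda p,z:world(c,(200+p[0]/3,p[1]/3),z,True)[:2]*1000
th=np.radians(9.6);ex=np.array([np.cos(th),np.sin(th)]);ey=np.array([-ex[1],ex[0]])
for n,p,z in [("bar end L",(141,119),.1165),("bar end R",(344,121),.1165),("bar low L",(140,445),.1165),("bar low R",(339,445),.1165),("outL near",(77,393),.092),("outR near",(422,393),.092),("inL",(133,90),.092),("inR",(367,90),.092),("inL near",(132,390),.092),("inR near",(368,390),.092),("stop inner",(200,109),.092)]:
    w=W(p,z);print(n,np.round([w@ex,w@ey],1))
```

```text
bar end L [642.8   1.3]
bar end R [672.1   1.1]
bar low L [642.4 -47.3]
bar low R [671.7 -47.3]
outL near [629.2 -40.9]
outR near [688.6 -40.7]
inL [639.1  12.1]
inR [678.7  12.4]
inL near [638.7 -40.6]
inR near [679.2 -40.4]
stop inner [650.4   8.4]
```

Emit:
drive_tool --steps '[{"travel":[-2.7,0,1.6],"angular":[0,0,0],"grip":0},{"travel":[0,0,0],"angular":[0,0,0],"grip":0},{"travel":[0,5,0],"angular":[0,0,0],"grip":0},{"travel":[0,7,0],"angular":[0,0,0],"grip":0},{"travel":[0,7,0],"angular":[0,0,0],"grip":0},{"travel":[0,5,0],"angular":[0,0,0],"grip":0},{"travel":[0,3,0],"angular":[0,0,0],"grip":0},{"travel":[0,0,0],"angular":[0,0,0],"grip":0}]'

```text
time_s: 11.2
eef_pos: [0.6669, 0.0012, 0.0995]
ee_rot: [-90.0, 0.0, -80.4]
contact_force: [0.7, -0.5, -4.4]
width: 0.0293
```

Emit:
drive_tool --steps '[{"travel":[0,1,0],"angular":[0,0,0],"grip":0},{"travel":[0,1,0],"angular":[0,0,0],"grip":0},{"travel":[0,0.5,0],"angular":[0,0,0],"grip":0},{"travel":[0,0.5,0],"angular":[0,0,0],"grip":0},{"travel":[0,0,0],"angular":[0,0,0],"grip":0},{"travel":[0,0,0],"angular":[0,0,0],"grip":0},{"travel":[0,0,0],"angular":[0,0,0],"grip":0},{"travel":[0,0,0],"angular":[0,0,0],"grip":0}]'

```text
time_s: 12.2
eef_pos: [0.6671, 0.0012, 0.0973]
ee_rot: [-90.0, 0.0, -80.4]
contact_force: [-4.3, -0.1, 6.4]
width: 0.0295
```

Emit:
drive_tool --steps '[{"travel":[0,0,0],"angular":[0,0,0],"grip":38},{"travel":[0,0,0],"angular":[0,0,0],"grip":60},{"travel":[0,0,0],"angular":[0,0,0],"grip":60},{"travel":[0,0,0],"angular":[0,0,0],"grip":60},{"travel":[0,-15,0],"angular":[0,0,0],"grip":60},{"travel":[0,-40,0],"angular":[0,0,0],"grip":60},{"travel":[0,-50,0],"angular":[0,0,0],"grip":60},{"travel":[0,0,0],"angular":[0,0,0],"grip":60}]'

```text
time_s: 13.2
eef_pos: [0.6698, 0.0011, 0.2076]
ee_rot: [-89.5, -0.1, -80.4]
contact_force: [-0.1, 0.7, -0.3]
width: 0.0552
```

Run:
```python
from h import *
import cv2
c=bot.read_camera("wrist")
A=cv2.resize(c["frame"][20:320,160:400],(400,500),interpolation=cv2.INTER_CUBIC)
b=bot.read_camera("side")["frame"][150:260,160:265]
B=cv2.resize(b,(390,400),interpolation=cv2.INTER_CUBIC);B=np.pad(B,((0,100),(0,0),(0,0)))
cv2.imwrite("pics/w7.png",np.hstack([A,B])[:,:,::-1])
```

```text
(no output)
```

View pics/w7.png

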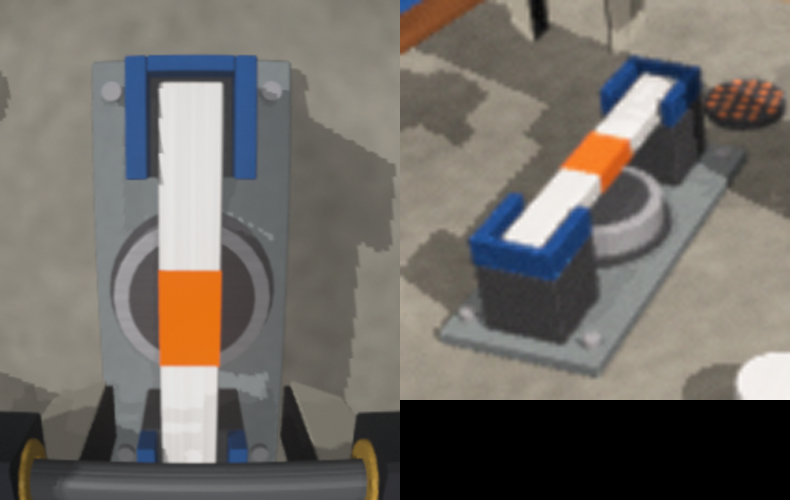

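Emit:
drive_tool --steps '[{"travel":[-20,0,-14],"angular":[0,0,0],"grip":40},{"travel":[-42,0,-30],"angular":[0,0,0],"grip":20},{"travel":[-45,0,-33],"angular":[0,0,0],"grip":0},{"travel":[-45,0,-33],"angular":[0,0,0],"grip":0},{"travel":[-45,0,-33],"angular":[0,0,0],"grip":0},{"travel":[-40,0,-29],"angular":[0,0,0],"grip":0},{"travel":[-33,0,-24],"angular":[0,0.094,0],"grip":0},{"travel":[0,0,0],"angular":[0,0,0],"grip":0}]' --squeeze 20

```text
time_s: 14.3
eef_pos: [0.4257, 0.2369, 0.201]
ee_rot: [-90.1, -0.0, -85.5]
contact_force: [1.2, -0.9, 0.5]
width: 0.0004
```

Run:
```python
from h import *
import cv2
c=bot.read_camera("wrist");s=bot.observe();print(s["eef_pos"],s["ee_rot"],s["time_s"],s["width"])
h=cv2.cvtColor(c["frame"],cv2.COLOR_RGB2HSV)
for n,l,u in [("blue",(105,150,80),(125,255,255)),("green",(50,150,80),(75,255,255)),("red",(0,180,80),(4,255,255))]:
    N,_,st,ce=cv2.connectedComponentsWithStats(cv2.inRange(h,l,u))
    for i in range(1,N):
        if st[i,4]>150: print(n,st[i],ce[i].round(1),(world(c,ce[i],.051,True)*1000).round(1))
cv2.imwrite("pics/w8.png",c["frame"][:,:,::-1])
```

```text
[0.42730762 0.23529548 0.20111028] [-9.00827126e+01 -4.03173845e-02 -8.55610448e+01] 14.35 0.0004981860297791637
blue [313  92  31  30 733] [327.7 106.5] [460.6 326.4  51. ]
blue [439 317  35  30 589] [454.7 330.9] [655.5  91.1  51. ]
blue [533 379  27  41 556] [550.6 405.7] [1032.3 -154.9   51. ]
green [243  90  30  29 700] [257.6 104.1] [400.5 323.2  51. ]
red [310 160  30  29 675] [324.2 174. ] [463.7 266.6  51. ]
```

View pics/w8.png

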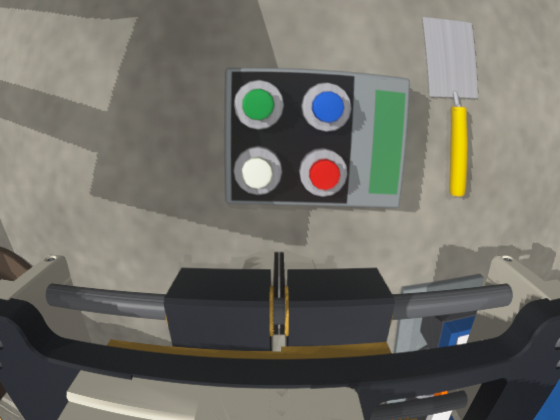

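Emit:
drive_tool --steps '[{"travel":[-25,0,12],"angular":[0,0,0],"grip":0},{"travel":[-40,0,20],"angular":[0,0,0],"grip":0},{"travel":[-22.5,10,8],"angular":[0,0,0],"grip":0},{"travel":[0,30,0],"angular":[0,0,0],"grip":0},{"travel":[0,40,0],"angular":[0,0,0],"grip":0},{"travel":[0,28,0],"angular":[0,0,0],"grip":0},{"travel":[0,8,0],"angular":[0,0,0],"grip":0},{"travel":[0,0,0],"angular":[0,0,0],"grip":0}]'

```text
time_s: 15.35
eef_pos: [0.4627, 0.3241, 0.0856]
ee_rot: [-90.0, -0.0, -85.8]
contact_force: [0.6, -0.9, 0.8]
width: 0.0002
```

Emit:
drive_tool --steps '[{"travel":[0,4,0],"angular":[0,0,0],"grip":0},{"travel":[0,4,0],"angular":[0,0,0],"grip":0},{"travel":[0,3,0],"angular":[0,0,0],"grip":0},{"travel":[0,2,0],"angular":[0,0,0],"grip":0},{"travel":[0,1,0],"angular":[0,0,0],"grip":0},{"travel":[0,0,0],"angular":[0,0,0],"grip":0},{"travel":[0,0,0],"angular":[0,0,0],"grip":0},{"travel":[0,0,0],"angular":[0,0,0],"grip":0}]'

```text
time_s: 16.35
eef_pos: [0.4631, 0.3254, 0.0747]
ee_rot: [-89.8, 0.1, -85.8]
contact_force: [-6.2, -5.9, 33.6]
width: 0.0002
```

Emit:
drive_tool --steps '[{"travel":[0,-1,0],"angular":[0,0,0],"grip":0},{"travel":[0,-1,0],"angular":[0,0,0],"grip":0},{"travel":[0,0,0],"angular":[0,0,0],"grip":0},{"travel":[0,0,0],"angular":[0,0,0],"grip":0},{"travel":[0,0,0],"angular":[0,0,0],"grip":0},{"travel":[0,0,0],"angular":[0,0,0],"grip":0},{"travel":[0,0,0],"angular":[0,0,0],"grip":0},{"travel":[0,0,0],"angular":[0,0,0],"grip":0}]'

```text
time_s: 17.35
eef_pos: [0.463, 0.3253, 0.0752]
ee_rot: [-89.9, 0.1, -85.8]
contact_force: [-1.4, -2.6, 14.0]
width: 0.0005
```

Run:
```python
from h import *
import cv2
for i in range(3):
    a=bot.read_camera("side");s=bot.observe();print(s["eef_pos"],s["contact_force"])
b=bot.read_camera("scene")
A=cv2.resize(a["frame"][265:365,150:275],(400,320),interpolation=cv2.INTER_CUBIC)
B=cv2.resize(b["frame"][195:295,375:500],(400,320),interpolation=cv2.INTER_CUBIC)
cv2.imwrite("pics/w9.png",np.hstack([A,B])[:,:,::-1])
```

```text
[0.4630139  0.32530608 0.07516265] [-0.28743917 -1.2442095  14.36723204]
[0.46301712 0.32534056 0.07517707] [-0.51396724 -1.58560471 13.52088008]
[0.46299173 0.32533522 0.07517406] [-0.11052322 -1.25525392 14.43982986]
```

View pics/w9.png

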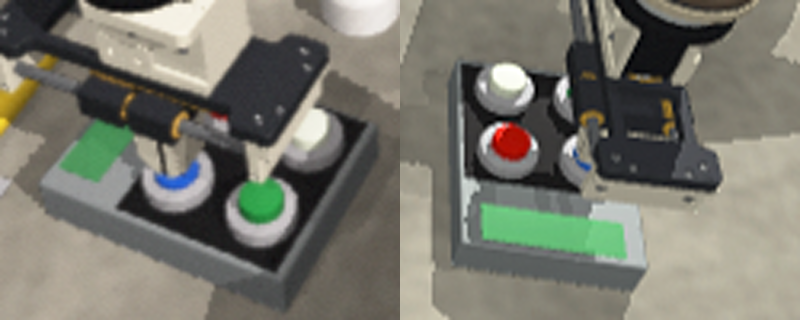

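Emit:
drive_tool --steps '[{"travel":[0,-1.5,0],"angular":[0,0,0],"grip":0},{"travel":[0,-2,0],"angular":[0,0,0],"grip":0},{"travel":[0,0,0],"angular":[0,0,0],"grip":0},{"travel":[0,0,0],"angular":[0,0,0],"grip":0},{"travel":[0,0,0],"angular":[0,0,0],"grip":0},{"travel":[0,0,0],"angular":[0,0,0],"grip":0},{"travel":[0,0,0],"angular":[0,0,0],"grip":0},{"travel":[0,0,0],"angular":[0,0,0],"grip":0}]'

```text
time_s: 18.55
eef_pos: [0.4621, 0.325, 0.0772]
ee_rot: [-90.0, 0.0, -85.8]
contact_force: [3.0, 1.0, 3.7]
width: 0.0004
```

Emit:
drive_tool --steps '[{"travel":[0,-20,0],"angular":[0,0,0],"grip":0},{"travel":[15,0,-16],"angular":[0,0,0],"grip":0},{"travel":[28,0,-30],"angular":[0,0,0],"grip":0},{"travel":[15,0,-16.5],"angular":[0,0,0],"grip":0},{"travel":[0,0,0],"angular":[0,0,0],"grip":0},{"travel":[0,0,0],"angular":[0,0,0],"grip":0},{"travel":[0,10,0],"angular":[0,0,0],"grip":0},{"travel":[0,0,0],"angular":[0,0,0],"grip":0}]'

```text
time_s: 19.55
eef_pos: [0.4038, 0.2624, 0.0862]
ee_rot: [-90.1, -0.1, -85.7]
contact_force: [1.0, 0.5, 0.7]
width: 0.0003
```

Emit:
drive_tool --steps '[{"travel":[0,4,0],"angular":[0,0,0],"grip":0},{"travel":[0,4,0],"angular":[0,0,0],"grip":0},{"travel":[0,3,0],"angular":[0,0,0],"grip":0},{"travel":[0,2,0],"angular":[0,0,0],"grip":0},{"travel":[0,1,0],"angular":[0,0,0],"grip":0},{"travel":[0,0,0],"angular":[0,0,0],"grip":0},{"travel":[0,0,0],"angular":[0,0,0],"grip":0},{"travel":[0,0,0],"angular":[0,0,0],"grip":0}]'

```text
time_s: 20.55
eef_pos: [0.4043, 0.2626, 0.0748]
ee_rot: [-89.9, 0.0, -85.8]
contact_force: [-6.7, -4.4, 27.9]
width: 0.0005
```

Emit:
drive_tool --steps '[{"travel":[0,-6,0],"angular":[0,0,0],"grip":0},{"travel":[0,-18,0],"angular":[0,0,0],"grip":0},{"travel":[-15,0,0],"angular":[0,0,0],"grip":0},{"travel":[-30,0,1],"angular":[0,0,0],"grip":0},{"travel":[-15.5,0,0],"angular":[0,0,0],"grip":0},{"travel":[0,0,0],"angular":[0,0,0],"grip":0},{"travel":[0,10,0],"angular":[0,0,0],"grip":0},{"travel":[0,0,0],"angular":[0,0,0],"grip":0}]'

```text
time_s: 21.55
eef_pos: [0.4002, 0.3212, 0.0861]
ee_rot: [-90.1, -0.1, -85.8]
contact_force: [0.6, -0.9, 0.0]
width: 0.0005
```

Emit:
drive_tool --steps '[{"travel":[0,4,0],"angular":[0,0,0],"grip":0},{"travel":[0,4,0],"angular":[0,0,0],"grip":0},{"travel":[0,3,0],"angular":[0,0,0],"grip":0},{"travel":[0,2,0],"angular":[0,0,0],"grip":0},{"travel":[0,1,0],"angular":[0,0,0],"grip":0},{"travel":[0,0,0],"angular":[0,0,0],"grip":0},{"travel":[0,0,0],"angular":[0,0,0],"grip":0},{"travel":[0,0,0],"angular":[0,0,0],"grip":0}]'

```text
time_s: 22.55
eef_pos: [0.4009, 0.3225, 0.0749]
ee_rot: [-90.0, 0.0, -85.8]
contact_force: [-5.1, -7.0, 27.1]
width: 0.0002
```

Emit:
drive_tool --steps '[{"travel":[0,-6,0],"angular":[0,0,0],"grip":0},{"travel":[0,-30,0],"angular":[0,0,0],"grip":0},{"travel":[0,-50,0],"angular":[0,0,0],"grip":0},{"travel":[0,-50,0],"angular":[0,0,0],"grip":0},{"travel":[0,-20,0],"angular":[0,0,0],"grip":0},{"travel":[0,0,0],"angular":[0,0,0],"grip":0},{"travel":[0,0,0],"angular":[0,0,0],"grip":0},{"travel":[0,0,0],"angular":[0,0,0],"grip":0}]'

```text
time_s: 23.55
eef_pos: [0.4, 0.3224, 0.2279]
ee_rot: [-90.1, -0.1, -85.8]
contact_force: [0.4, -0.4, 0.1]
width: 0.0001
```

Run:
```python
from h import *
import cv2
a=bot.read_camera("scene");s=bot.observe();print(s["eef_pos"],s["contact_force"],s["time_s"])
cv2.imwrite("pics/w10.png",cv2.resize(a["frame"][150:350,150:510],(792,440),interpolation=cv2.INTER_CUBIC)[:,:,::-1])
```

```text
[0.40009548 0.32242602 0.22800311] [-0.39674802  0.14404807 -0.12287571] 23.6
```

View pics/w10.png

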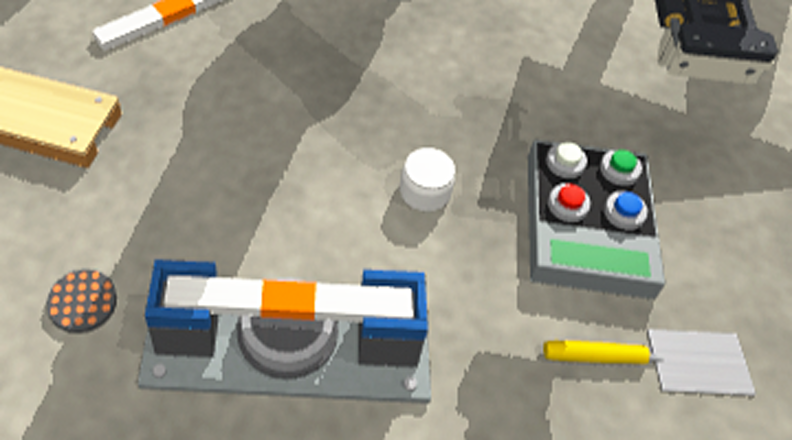

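The final picture shows the bar in both saddles (orange middle at 288,298), all four keys up around (597,183), and the tin, disc and knife in place.

```bash
python3 -c "
from workcell import bot
print(bot.hand_in())"
```

```text
the job is handed in; nothing more can be done
None
```

I drew the bar out of its holder, regripped it at its orange middle and lowered it into both saddles until contact force built up. I then let it go and pressed blue, white and green in that order, each until it hit its stop and each released before the next. The job was handed in at about 23.6 s.

- **Bar and bystanders:** The last picture shows the bar lying flat in both saddles, all four keys up, and the tin, disc and knife where they were. The arm was clear, with no contact force.
- **Key presses:** The fingertips stopped hard with the tool at about 75 mm on all three keys. The 27 to 34 N at that stop was more than the 5 N needed.
- **A disagreement:** That stop was about 4 mm higher than the stated fingertip length predicts. On blue, the force while letting up (3.7 N, 2 mm above the stop) matched the key's spring, so I took the keys as fully down. Key travel itself could not be read, and white and green were judged only by stopping at the same height.

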